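# Shut and bolt the battery box

## Robot

A 6-joint arm with a two-finger parallel gripper is mounted at the origin on the work surface. World frame = base frame: x ahead of the robot, y to its left, z up, the work surface at z = 0. Lengths are in m, angles in rad, forces in N, time in s.
With the tool pointing down it reaches from about 0.275 to 0.825 m from the base axis. Payload 4.9 kg.
Tool frame: the origin (TCP) lies midway between the tips of the shut fingers; the grasp point (between the pads) lies 19 mm behind it (grip_point_offset is the distance from the TCP to the grasp point, in m); z points along the fingers, x is the direction in which the jaws open and shut, and the axes are right-handed (so a half turn about z gives the same grasp; the last joint's range is limited). The gripper opens to 85 mm and grips with 20 to 120 N. Pads are 22 mm wide; open, the fingers measure 114 mm over their backs; the gripper's body (76 mm by 85 mm) begins 54 mm behind the grasp point. The pads swing forward as they close: fully open they stand 13 mm farther back than shut.
Start: joints at [-1.465, 0.326, -0.193, 1.052, 0, 1.437], TCP at [0.131, -0.534, 0.231] pointing down, gripper open.
Joint ranges: [-2.65, 2.65], [-0.97, 1.79], [-1.3, 1.35], [-1.93, 2.1], [-1.47, 1.37], [-3.14, 3.14]. Speed limits (rad/s): [2.57, 2.57, 3.14, 3.14, 3.14, 3.14].

## Interface

Orientations are given as a rotation vector (axis times angle).
In Python, from cell import * gives the robot as it stands. Calls block until the motion is done:
- movep(position, orientation): joint-space move of the TCP to a pose.
- move_l(position, velocity=0.15, rot=None, until_force=None): straight line of the TCP; rot=None keeps the orientation; velocity is the mean speed in m/s. With until_force (N) it stops when the force on the tool has changed by that much, and returns True; else False.
- set_joints(angles): joint-space move.
- let_go() and grab(newtons=None): open the fingers fully, or close them until they stop; newtons is the grip in N (None keeps the last).
- sleep(seconds).
- ik(position, orientation): joint angles nearest the present ones, or None.
- get_state(): the state.
- grab_frame(name): name is "scene" or "side" or "wrist"; returns a dict with "img" (420x560x3 uint8, red, green, blue), "fx", "fy", "cx", "cy" (pixels), "cam_to_world" (4x4, takes a point from camera to world coordinates); the wrist camera has in their place "T_tool_cam" (4x4, takes a point from camera to tool coordinates, whose origin is the TCP and whose axes are the tool frame's). Camera axes: x right, y down, z forward; pixel columns grow to the right and rows downward; lengths in m; the calibration is good to about 2 mm. A picture is of the moment at which its call begins: read the wrist's pose just before it. There is no depth.
A pose or a line that the arm cannot do raises MotionError and nothing moves.
- sign_off(): hands the job in, once; it reports no verdict.
Trained networks look in the newest picture that a camera, given by its name, has taken for a name from the list of things; names that differ only in an ending like _2 or _b are one class to them, and where a whole thing is asked for, a point or a joint stands for the part that bears it (a point fixed in the world has none). Each returns a list of dicts, best first, with "score" (0 to 1); they miss things now and then, are a little off and sometimes report something else, mostly with a low value. They report only what shows in the picture. A call takes as long as a camera call.
- spot_in(camera, name): "centre" ([column, row] in pixels, amid what is visible of it).
- silhouettes(camera, name): "mask" (420x560 bool, what is visible of it) and "centre" ([column, row] in pixels, amid what is visible of it).
- tip_of(camera, name): "centre" ([column, row] in pixels: a listed point, or the origin of a listed thing).
The state is a dict: "clock": time; "q": joint angles; "joint_velocities": joint speeds; "tau": joint torques, N m; "position": TCP position; "eef_rot": TCP orientation; "contact_force": force on the tool from outside, world axes, zero at the start; "wrist_torque": the same for the moment, N m; "finger_gap": opening from 0.0 (shut) to 1.0 (fully open).
Only numpy, scipy, OpenCV 4.12 (cv2) and the standard library are available. Lean on these libraries where they do the work, as an engineer would, in place of code of your own. Each camera call takes 0.05 s, during which the arm holds its last target. There are 200 camera calls.

## Task

Press the lid of the yellow battery box fully shut, then slide its barrel bolt across against the spring, through the keeper on the lid, until you feel the handle meet the end of its slot, and turn the handle fully down into the notch so that the bolt stays across when you let go. Go by feel: do not ram the handle into the end of the slot or lever it against the slot's sides, and leave the pot, the board holder and the screwdriver where they are.

Things in the scene. Friction and masses are not known exactly. Their poses are not given: they have to be found in the camera images.
- box: Yellow sheet-steel battery box screwed to the bench, 240 (x) x 400 (y) x 95 mm high; its yaw varies. Origin: centre of its underside; +x away from the robot, +y to the robot's left. The right half of its flat top (y below 0) is a fixed deck carrying the bolt; the left half is the lid, flush with the deck when shut. The bolt lies along y at x = -45 mm, its axis 20 mm above the deck
- lid (a joint): Lid angle in rad: 0 shut, grows as it opens; it starts ajar. The hinge runs along x at the box's +y edge, 200 mm from its centre, at deck height. It is stiff: the lid stays where it is left, and a downward push of a few N near its free edge closes it until it comes to rest hard on its rim
- lid_press (a point): A clear spot on the lid's upper face, 140 mm from the hinge line (the free edge is at 197 mm) and 35 mm to the +x side of the box's middle: the place to press. It moves with the lid; with the lid shut it lies at (35, 60, 95) mm in the box's frame
- keeper (a point): Middle of the hole (19 mm wide, 17 mm high) of the keeper, a steel loop on the lid near its free edge, 27 mm (x) x 16 mm (y), 33 mm high, into which the bolt (13 mm thick) slides. It lines up with the bolt only when the lid is shut
- bolt (a joint): How far the bolt is slid, in m: 0 fully withdrawn, growing towards the lid (the box's +y); starts at 0 to 0.012. A spring pulls it back (0.5 N at 0, 1 N more per 10 mm) and it rubs with about 2 N: it needs 3 N at first, 7 to 9 N near the end, and springs back if let go before the handle is in the notch. The handle meets the end of its slot somewhere from 0.039 to 0.061
- handle (a joint): Angle of the handle about the rod's axis, in rad: 0 straight up, positive towards the robot (the box's -x), 1.40 fully down in the notch, where it stops. Stiff: 1 to 2 N at the knob turns it and it stays where it is left. Before the notch the slot lets it lean by only about 0.13. More than 14 N against the end of the slot (beyond what the spring takes), or 15 N sideways at the knob against its sides, would bend it
- knob (a point): Centre of the black ball knob, 22 mm across, at the handle's end, 44 mm from the rod's axis: 64 mm above the deck when upright; 27 mm above the deck and 43 mm to the box's -x side of the rod when down. The ball is clear for fingers on both sides along the rod, upright and down
- rod_axis (a point): Point on the rod's axis under the handle, about which the handle turns; it slides with the bolt. Its axes are the box's: y along the bolt towards the lid, z up
- notch (a point): Nominal middle of the notch, on the rod's axis. The barrel, a 22 mm steel tube round the rod, has a slot 8.6 mm wide on top for the handle's flat stem (8 mm along y, 6 mm thick); at the slot's closed +y end a notch 11.5 mm long opens to the box's -x side. Barrels are screwed on by eye: the true notch is up to 11 mm off along y, so feel for the slot's end; the stem turns down there or up to 3 mm short of it
- pot: White plastic screw-lid pot, 44 mm wide, 42 mm high, standing on the box's deck on the +x side of the bolt; origin at its underside. Leave it alone
- board_holder: Round grey circuit-board holder with a green board in it, 94 mm wide, 48 mm high, on the bench to the right; origin at its underside. Leave it alone
- screwdriver: Small screwdriver with an orange handle, 150 mm long, 26 mm thick, lying on the bench to the left of the box; origin at the underside of its middle. Leave it alone

How it is judged:
On the way, in this order (a step that is already met when the one before it is completed fails the run):
1. the lid is shut (value of joint lid below 0.02 rad), for 0.2 s.
2. the bolt is across, through the keeper, with the lid shut (value of joint bolt above 0.034 m and value of joint lid below 0.02 rad), for 0.2 s.
3. the handle is down in the notch with the bolt across (value of joint handle above 1.25 rad and value of joint bolt above 0.034 m), for 0.2 s.
At the end, for the whole second after the job is handed in: The lid is shut (within 0.02 rad), the bolt is across through the keeper (slid more than 34 mm) and its handle is down in the notch (turned past 1.25 rad), let go and staying there (all of step 3 and value of joint lid below 0.02 rad); the robot touches nothing.
It fails at once if the handle is rammed against the end wall of its slot with more than 14 N (contact force between handle and slot_end_wall above 14 N).
It fails at once if the handle is levered against the sides of its slot with more than 60 N (about 15 N at the knob) (contact force between handle and slot_far_side above 60 N or contact force between handle and slot_near_side above 60 N).
It fails at once if the pot is moved by more than 15 mm (distance of pot from where it was at the start of the episode above 0.015 m).
It fails at once if the board holder is moved by more than 15 mm (distance of board_holder from where it was at the start of the episode above 0.015 m).
It fails at once if the screwdriver is moved by more than 15 mm (distance of screwdriver from where it was at the start of the episode above 0.015 m).
It also fails if it takes over 61 s, if anything falls off the work surface, if the arm or the gripper's body presses on something with over 40 N, if the wrist force passes 120 N, or if a joint passes its speed limit or range.

## Working session

There is one attempt and no reset: what is moved stays moved. The work goes in short steps, each a Python script; the robot and the scene stay as the last script left them, time stands still between calls to the robot, and variables do not carry over. Pictures are saved under pics/ and viewed, about 8 in all and at most 12, crops included, and the job is handed in when it is done.

```bash
mkdir -p pics; ls; cat > h.py <<'E'
from cell import *
import numpy as np, cv2
from scipy.spatial.transform import Rotation as R
def cam(n):
    s=get_state(); f=grab_frame(n); 
    if n=="wrist":
        T=np.eye(4);T[:3,:3]=R.from_rotvec(s["eef_rot"]).as_matrix();T[:3,3]=s["position"]
        f["cam_to_world"]=T@np.array(f["T_tool_cam"])
    return f
def ray(f,px):
    T=np.array(f["cam_to_world"]);d=np.array([(px[0]-f["cx"])/f["fx"],(px[1]-f["cy"])/f["fy"],1.])
    d=T[:3,:3]@d;return T[:3,3],d/np.linalg.norm(d)
def onplane(f,px,z):
    o,d=ray(f,px);return o+d*(z-o[2])/d[2]
def tri(rs):
    A=0;b=0
    for o,d in rs:
        P=np.eye(3)-np.outer(d,d);A=A+P;b=b+P@o
    x=np.linalg.solve(A,b);return x,[float(np.linalg.norm(np.cross(x-o,d))) for o,d in rs]
def save(f,n): cv2.imwrite("pics/"+n,cv2.cvtColor(np.asarray(f["img"]),cv2.COLOR_RGB2BGR))
E
python3 - <<'E'
from h import *
np.set_printoptions(precision=4,suppress=True)
F={n:cam(n) for n in("scene","side")}
for n in F: save(F[n],n+".png")
for t in "box lid_press keeper knob rod_axis notch pot board_holder screwdriver".split():
    rs=[]
    for n in F:
        r=tip_of(n,t)
        print(t,n,[(np.round(a["centre"],1),round(a["score"],2)) for a in r[:2]])
        if r: rs.append(ray(F[n],r[0]["centre"]))
    if len(rs)==2: print("   ",*tri(rs))
for n in F: print(n,F[n]["cam_to_world"],F[n]["fx"])
print(get_state())
E
```

```text
pics
box scene [(array([301.4, 229.6]), 0.65)]
box side [(array([292.5, 252.1]), 0.96)]
    [ 0.5447  0.0723 -0.0017] [0.004174691482953035, 0.004174691482952986]
lid_press scene [(array([330.1, 202.3]), 0.75)]
lid_press side [(array([266.4, 235.2]), 0.93)]
    [0.5765 0.1535 0.1465] [0.0040469021129758975, 0.004046902112975813]
keeper scene [(array([320.4, 175.5]), 0.88)]
keeper side [(array([299.5, 228.6]), 0.82)]
    [0.5093 0.1133 0.1762] [0.004126757331195681, 0.004126757331195759]
knob scene [(array([265.8, 175.2]), 0.48)]
knob side []
rod_axis scene [(array([264.5, 187. ]), 0.63)]
rod_axis side [(array([323.5, 203.4]), 0.44)]
    [ 0.5194 -0.0411  0.113 ] [0.006231385516528802, 0.006231385516528838]
notch scene [(array([279.2, 189.4]), 0.91)]
notch side [(array([318.8, 214.3]), 0.75)]
    [ 0.5131 -0.0013  0.1091] [0.004118233563413451, 0.004118233563413418]
pot scene [(array([249.3, 219.5]), 0.75)]
pot side [(array([268.4, 235.7]), 0.69), (array([295.5, 186.7]), 0.68)]
    [0.6215 0.0018 0.0358] [0.07488357748029491, 0.07488357748029491]
board_holder scene [(array([186.7, 195
[... 476 characters left out ...]
.8685]
 [ 0.      0.      0.      1.    ]] 426.4356935729708
side [[-0.8481 -0.4167  0.3271  0.2461]
 [-0.5295  0.649  -0.5462  0.6516]
 [ 0.0153 -0.6365 -0.7711  0.9535]
 [ 0.      0.      0.      1.    ]] 415.2873301288595
{'clock': 1.0, 'q': array([-1.4652,  0.3262, -0.1926,  1.052 , -0.    ,  1.4366]), 'joint_velocities': array([-0.0014,  0.0002,  0.0017,  0.0011,  0.0002, -0.0018]), 'tau': array([ -0.0007, -44.3331,  26.2764,   0.0009,  -0.0002,  -0.    ]), 'position': array([ 0.1307, -0.5343,  0.2313]), 'eef_rot': array([ 2.4712, -1.9397,  0.    ]), 'contact_force': array([ 0.1232, -0.5687,  0.3273]), 'wrist_torque': array([-0.0464,  0.0445, -0.0234]), 'finger_gap': 1.0002163150163808}
```

```bash
python3 - <<'E'
from h import *
np.set_printoptions(precision=4,suppress=True)
print(cam("wrist")["T_tool_cam"])
for a in (45,-45):
    r=np.pi*np.array([np.cos(np.radians(a)),np.sin(np.radians(a)),0])
    print(a,ik([0.5,-0.02,0.36],r),ik([0.47,-0.04,0.17],r))
a=cv2.imread("pics/scene.png");b=cv2.imread("pics/side.png")
cv2.imwrite("pics/both.png",np.hstack([cv2.resize(a[110:330,150:470],(400,275)),cv2.resize(b[110:330,130:450],(400,275))]))
E
```

```text
[[ 1.     -0.      0.0001  0.0002]
 [ 0.      0.9644  0.2646 -0.067 ]
 [-0.0001 -0.2646  0.9644 -0.1423]
 [ 0.      0.      0.      1.    ]]
45 [-0.1876  0.1792 -0.0611  1.3305  0.     -0.1876] [-0.2416  0.2377 -0.4843  0.8488  0.     -0.2416]
-45 [-0.1876  0.1792 -0.0611  1.3305  0.      2.954 ] [-0.2416  0.2377 -0.4843  0.8488  0.      2.9   ]
```

View pics/both.png

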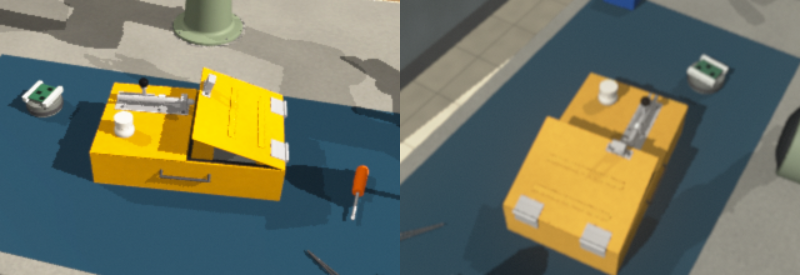

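```bash
python3 - <<'E'
from h import *
np.set_printoptions(precision=4,suppress=True)
D=np.pi*np.array([1,1,0])/2**.5
names="lid_press keeper knob rod_axis notch pot board_holder screwdriver".split()
rs={n:[] for n in names}
for n in("scene","side"):
    f=cam(n)
    for t in names:
        r=tip_of(n,t)
        if r: rs[t].append(ray(f,r[0]["centre"]))
grab(40)
for i,p in enumerate([[0.47,-0.08,0.36],[0.47,0.08,0.36]]):
    movep(p,D); sleep(.3)
    f=cam("wrist"); save(f,f"w{i}.png")
    for t in names:
        r=tip_of("wrist",t)
        if r:
            print(i,t,np.round(r[0]["centre"],1),round(r[0]["score"],2)); rs[t].append(ray(f,r[0]["centre"]))
for t in names:
    if len(rs[t])>1: x,e=tri(rs[t]);print(t,x,np.round(e,4))
print(get_state()["clock"])
a=cv2.imread("pics/w0.png");b=cv2.imread("pics/w1.png")
cv2.imwrite("pics/w.png",np.hstack([cv2.resize(a,(400,300)),cv2.resize(b,(400,300))]))
E
```

```text
0 keeper [441.1 220.3] 0.82
0 knob [312.6 231.5] 0.72
0 rod_axis [311.3 221.5] 0.96
0 notch [341.6 218.6] 0.64
0 pot [312.  217.9] 0.56
0 board_holder [134.5 172.3] 0.69
1 lid_press [330.4 266.4] 0.89
1 keeper [303.5 220.7] 0.7
1 knob [181.3 233.2] 0.86
1 rod_axis [190.  219.9] 0.72
1 notch [222.1 220.1] 0.96
1 pot [187.2 278.8] 0.61
1 board_holder [ 38.3 173.9] 0.94
1 screwdriver [487.8 238.9] 0.73
lid_press [0.5762 0.1442 0.1297] [0.0036 0.0074 0.0062]
keeper [0.5033 0.1064 0.1739] [0.0086 0.0067 0.0068 0.004 ]
knob [ 0.5495 -0.0039  0.1251] [0.0617 0.135  0.0386 0.0499]
rod_axis [ 0.5205 -0.0426  0.1122] [0.0068 0.0046 0.0031]
notch [0.5185 0.0001 0.1198] [0.0025 0.0019 0.0025 0.0024]
pot [ 0.5919 -0.0535  0.0845] [0.019  0.023  0.0633 0.03  ]
board_holder [ 0.4771 -0.3235 -0.0062] [0.0024 0.0088 0.0044 0.0056]
screwdriver [0.5928 0.4441 0.001 ] [0.005  0.0066 0.004 ]
6.9917
```

View pics/w.png

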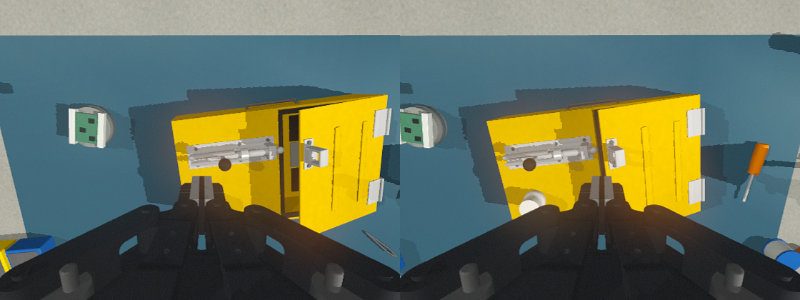

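```bash
python3 - <<'E'
from h import *
np.set_printoptions(precision=4,suppress=True)
D=np.pi*np.array([1,1,0])/2**.5
movep([0.574,0.148,0.21],D); sleep(.2); print(get_state()["contact_force"])
hit=move_l([0.574,0.148,0.080],0.04,until_force=15)
s=get_state();print(hit,s["position"],s["contact_force"])
sleep(.3);s=get_state();print(s["position"],s["contact_force"])
move_l([0.574,0.148,0.22],0.2)
for i,p in enumerate([[0.40,-0.02,0.30],[0.40,0.06,0.36]]):
    movep(p,D); sleep(.3)
    f=cam("wrist"); save(f,f"v{i}.png")
    for t in "lid_press keeper knob rod_axis notch pot".split():
        print(i,t,[(np.round(a["centre"],1).tolist(),round(a["score"],2)) for a in tip_of("wrist",t)[:2]])
print(get_state()["clock"])
E
```

```text
[-0.6099 -0.4702  0.7013]
True [0.574  0.1479 0.095 ] [-2.3317  0.1378  7.299 ]
[0.574  0.1479 0.095 ] [-1.7306 -0.8176  6.6606]
0 lid_press []
0 keeper [([371.0, 280.2], 0.77)]
0 knob []
0 rod_axis []
0 notch []
0 pot []
1 lid_press [([332.4, 298.3], 0.77)]
1 keeper [([299.7, 256.3], 0.95)]
1 knob [([198.8, 282.6], 0.81)]
1 rod_axis [([293.6, 253.7], 0.68), ([207.5, 271.2], 0.57)]
1 notch [([237.9, 266.5], 0.73)]
1 pot []
14.3583
```

View pics/v1.png

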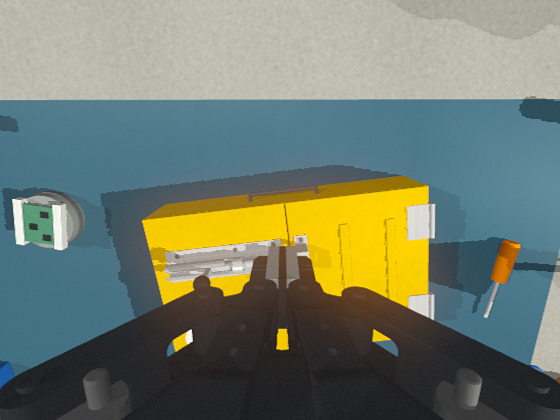

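```bash
python3 - <<'E'
from h import *
np.set_printoptions(precision=4,suppress=True)
D=np.pi*np.array([1,1,0])/2**.5
names="lid_press keeper knob rod_axis notch".split()
rs={n:[] for n in names}
for n in("scene","side"):
    f=cam(n)
    if n=="scene": save(f,"s2.png")
    for t in names:
        r=tip_of(n,t); print(n,t,[(np.round(a["centre"],1).tolist(),round(a["score"],2)) for a in r[:2]])
        if r: rs[t].append(ray(f,r[0]["centre"]))
f=cam("wrist")
for p in [(145,220),(428,187)]: print(onplane(f,p,.095))
for i,p in enumerate([[0.49,-0.06,0.36],[0.49,0.05,0.36]]):
    movep(p,D); sleep(.3)
    f=cam("wrist"); save(f,f"u{i}.png")
    for t in names:
        r=tip_of("wrist",t);print(i,t,[(np.round(a["centre"],1).tolist(),round(a["score"],2)) for a in r[:2]])
        if r: rs[t].append(ray(f,r[0]["centre"]))
for t in names:
    if len(rs[t])>1: x,e=tri(rs[t]);print(t,x,np.round(e,4))
s=get_state();print(s["clock"])
import pickle;f.pop("img");pickle.dump(f,open("u1.pkl","wb"))
a=cv2.imread("pics/u1.png");cv2.imwrite("pics/u1c.png",cv2.resize(a[120:330,60:440],None,fx=2,fy=2))
E
```

```text
scene lid_press [([320.3, 218.3], 0.8)]
scene keeper [([313.5, 189.7], 0.7)]
scene knob [([263.5, 176.2], 0.41)]
scene rod_axis [([265.2, 189.2], 0.74), ([250.7, 214.1], 0.59)]
scene notch [([276.1, 186.7], 0.73)]
side lid_press [([268.5, 243.7], 0.91)]
side keeper [([305.6, 238.1], 0.86)]
side knob [([323.9, 192.6], 0.58)]
side rod_axis [([326.2, 199.6], 0.49)]
side notch [([289.4, 247.8], 0.74), ([319.4, 210.9], 0.61)]
[ 0.4585 -0.1323  0.095 ]
[0.4115 0.2583 0.095 ]
0 lid_press [([418.5, 243.0], 0.95)]
0 keeper [([393.8, 193.1], 0.78)]
0 knob [([296.8, 215.9], 0.66), ([392.3, 192.2], 0.56)]
0 rod_axis [([294.0, 203.1], 0.94)]
0 notch [([323.8, 206.1], 0.72)]
1 lid_press [([344.7, 242.4], 0.81)]
1 keeper [([310.2, 195.4], 0.62)]
1 knob [([209.1, 214.6], 0.83), ([242.1, 203.9], 0.31)]
1 rod_axis [([213.2, 205.8], 0.66)]
1 notch [([245.9, 204.8], 0.6)]
lid_press [0.5828 0.1366 0.0913] [0.0087 0.0063 0.0016 0.0025]
keeper [0.5044 0.0888 0.1168] [0.0055 0.0052 0.0033 0.0054]
knob [ 0.5238 -0.0405  0.1542] [0.0067 0.0056 0.0018 0.0023]
rod_axis [ 0.5208 -0.0439  0.1138] [0.0022 0.004  0.0014 0.0028]
notch [0.5295 0.0192 0.0775] [0.0556 0.0859 0.0185 0.0224]
17.375
```

View pics/u1c.png

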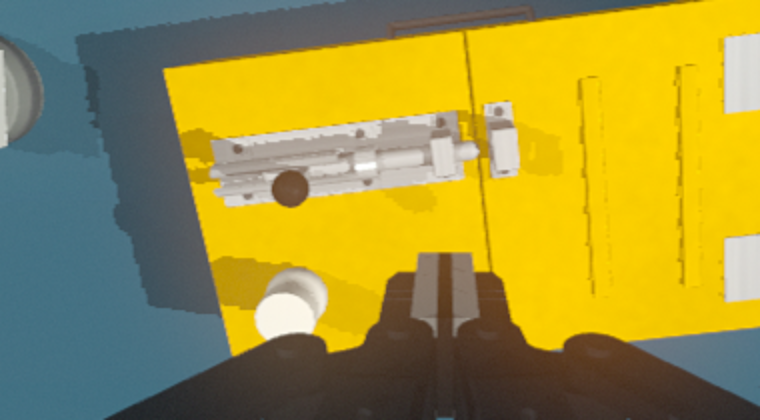

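```bash
cat >> h.py <<'E'
yaw=0.12
ex=np.array([np.cos(yaw),np.sin(yaw),0]);ey=np.array([-np.sin(yaw),np.cos(yaw),0])
a_=(np.pi/2+yaw)/2; D=np.pi*np.array([np.cos(a_),np.sin(a_),0])
def rep(m=""):
    s=get_state();F=s["contact_force"];p=s["position"]
    print(m,round(s["clock"],2),"p",np.round(p,4),"ex,ey",np.round([p@ex,p@ey],4),"F",np.round([F@ex,F@ey,F[2]],1),"gap",round(s["finger_gap"],3),flush=True)
    return s
E
python3 - <<'E'
from h import *
let_go()
k=np.array([0.522,-0.042,0.140])
movep(k+[0,0,.075],D); sleep(.2); rep("above")
h=move_l(k,0.06,until_force=6); rep(f"down {h}")
if not h:
    grab(20); sleep(.2); s=rep("grip")
    f=cam("wrist"); save(f,"g.png"); g=cam("side"); save(g,"gs.png")
    a=cv2.imread("pics/g.png");b=cv2.imread("pics/gs.png")
    cv2.imwrite("pics/gg.png",np.hstack([cv2.resize(a[90:300,140:420],(400,300)),cv2.resize(b[130:280,230:430],(400,300))]))
E
```

```text
above 19.09 p [ 0.523  -0.0414  0.2167] ex,ey [ 0.5143 -0.1037] F [-0.7 -0.4  0.5] gap 0.997
down False 20.49 p [ 0.5223 -0.0421  0.1404] ex,ey [ 0.5135 -0.1043] F [-0.5  1.1 -0.1] gap 1.002
grip 21.31 p [ 0.522  -0.042   0.1401] ex,ey [ 0.5133 -0.1042] F [-0.1 -0.6  2.4] gap 0.241
```

View pics/gg.png

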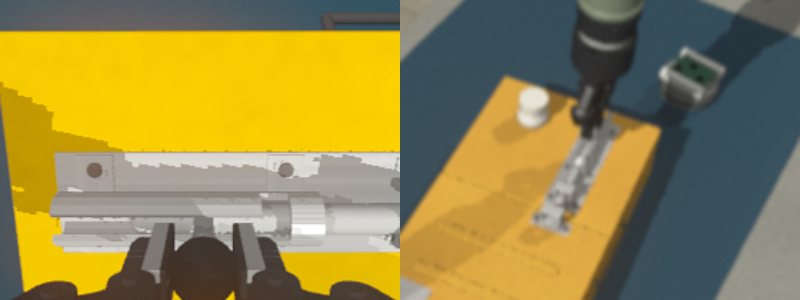

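The ball is held between the pads at about (205,265) in the left crop. The barrel runs level in the wrist view, so the yaw is right. Now I slide by feel.

```bash
python3 - <<'E'
from h import *
s0=get_state();p0=np.array(s0["position"])
h=move_l(p0+.022*ey,0.03,until_force=10); rep(f"a {h}")
if not h:
    for d in (.030,.036):
        h=move_l(p0+d*ey,0.012,until_force=8); rep(f"b{d} {h}")
        if h: break
    if not h:
        h=move_l(p0+.066*ey,0.006,until_force=6); rep(f"c {h}")
        print("travel",(get_state()["position"]-p0)@ey)
E
```

```text
a False 22.29 p [ 0.5195 -0.0201  0.1402] ex,ey [ 0.5133 -0.0822] F [-1.4 -5.2  1.3] gap 0.237
b0.03 False 23.11 p [ 0.5186 -0.0127  0.1401] ex,ey [ 0.5133 -0.0746] F [-0.  -5.8  1.4] gap 0.239
b0.036 True 23.48 p [ 0.5184 -0.0121  0.1401] ex,ey [ 0.5133 -0.0741] F [-0.3 -2.2  1.4] gap 0.232
```

```bash
python3 - <<'E'
from h import *
p0=np.array([.522,-.042,.140])
p=np.array(get_state()["position"])
move_l(p-.002*ey,0.02); sleep(.1); rep("back")
h=move_l(p+.006*ey,0.006,until_force=9); rep(f"push {h}"); print("travel",(get_state()["position"]-p0)@ey)
E
```

```text
back 23.82 p [ 0.5187 -0.014   0.1401] ex,ey [ 0.5133 -0.076 ] F [-0.3 -1.5  2.7] gap 0.238
push True 24.67 p [ 0.5185 -0.0124  0.1401] ex,ey [ 0.5133 -0.0743] F [-0.2 -2.6  2.8] gap 0.239
travel 0.029860238346755455
```

```bash
python3 - <<'E'
from h import *
f=cam("wrist"); save(f,"k.png"); g=cam("scene"); save(g,"ks.png")
a=cv2.imread("pics/k.png");b=cv2.imread("pics/ks.png")
cv2.imwrite("pics/kk.png",np.hstack([cv2.resize(a[150:300,180:460],(560,300)),cv2.resize(b[150:240,240:330],(240,300))]))
E
```

```text
(no output)
```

View pics/kk.png

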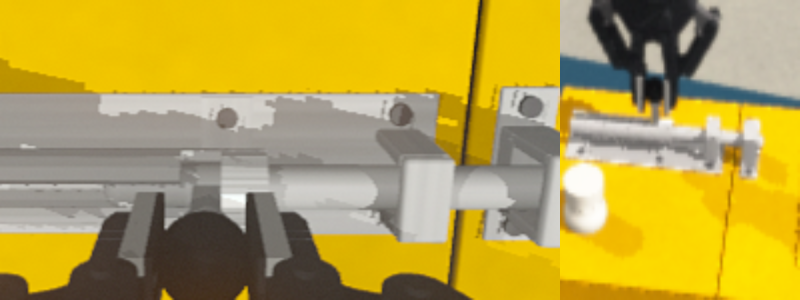

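The bolt is through the keeper, and the stem (crop ~205,170) stands at the notch's opening beside the end wall. Both pushes stopped at the same place, so this is the end of the slot. I back off 1 mm and turn.

```bash
python3 - <<'E'
from h import *
p=np.array(get_state()["position"])-.001*ey
move_l(p,0.02)
rep("start")
h=False
for t in np.arange(.1,1.41,.1):
    q=p-.044*np.sin(t)*ex+np.array([0,0,-.044*(1-np.cos(t))])
    h=move_l(q,0.03,until_force=9); rep(f"{t:.1f} {h}")
    if h: break
E
```

```text
start 25.02 p [ 0.5186 -0.0135  0.1401] ex,ey [ 0.5133 -0.0755] F [-0.1 -1.9  1.7] gap 0.24
0.1 False 25.32 p [ 0.5142 -0.0142  0.1399] ex,ey [ 0.5088 -0.0756] F [ 0.6 -3.   0.3] gap 0.24
0.2 False 25.62 p [ 0.5096 -0.0147  0.1392] ex,ey [ 0.5041 -0.0756] F [ 0.8 -4.2  1.7] gap 0.236
0.3 False 25.92 p [ 0.5052 -0.0152  0.1381] ex,ey [ 0.4998 -0.0756] F [ 0.2 -3.9  1.9] gap 0.238
0.4 False 26.22 p [ 0.5011 -0.0157  0.1365] ex,ey [ 0.4956 -0.0756] F [ 0.5 -4.2  2.1] gap 0.238
0.5 False 26.52 p [ 0.4971 -0.0162  0.1345] ex,ey [ 0.4916 -0.0756] F [ 1.  -4.3  2.6] gap 0.241
0.6 False 26.82 p [ 0.4932 -0.0167  0.132 ] ex,ey [ 0.4876 -0.0756] F [ 0.6 -5.9  0.4] gap 0.24
0.7 False 27.12 p [ 0.4896 -0.0171  0.1292] ex,ey [ 0.484  -0.0756] F [ 0.7 -5.3  0.3] gap 0.238
0.8 False 27.42 p [ 0.4863 -0.0175  0.1261] ex,ey [ 0.4807 -0.0756] F [ 0.2 -5.7  0.2] gap 0.242
0.9 False 27.72 p [ 0.4833 -0.0178  0.1227] ex,ey [ 0.4777 -0.0756] F [ 1.3 -5.3 -0.5] gap 0.239
1.0 False 28.02 p [ 0.4807 -0.0181  0.119 ] ex,ey [ 0.4751 -0.0755] F [ 0.7 -5.6 -1.3] gap 0.238
1.1 False 28.32 p [ 0.4785 -0.0184  0.1152] ex,ey [ 0.4728 -0.0755] F [-0.1 -5.7 -0.3] gap 0.239
1.2 False 28.62 p [ 0.4767 -0.0186  0.1112] ex,ey [ 0.4711 -0.0755] F [ 0.4 -6.6 -1.4] gap 0.243
1.3 False 28.92 p [ 0.4753 -0.0188  0.107 ] ex,ey [ 0.4696 -0.0755] F [ 1.7 -5.4 -1.4] gap 0.24
1.4 False 29.22 p [ 0.4742 -0.0189  0.1027] ex,ey [ 0.4686 -0.0755] F [ 0.2 -5.4  0.3] gap 0.241
```

```bash
python3 - <<'E'
from h import *
p=np.array(get_state()["position"])
h=move_l(p+[0,0,-.0035],0.015,until_force=6); rep(f"seat {h}")
p=np.array(get_state()["position"])
let_go(); sleep(.3); rep("open")
h=move_l(p+[0,0,.1],0.1,until_force=10); rep(f"up {h}")
movep([0.42,-0.06,0.36],D); sleep(.3)
f=cam("wrist"); save(f,"e.png"); n=cam("scene"); save(n,"es.png")
F={"scene":n,"side":cam("side")}
for t in ("knob","rod_axis","keeper","lid_press"):
    rs=[ray(F[c],r[0]["centre"]) for c in F for r in [tip_of(c,t)] if r]
    if len(rs)==2: print(t,*tri(rs))
rep()
a=cv2.imread("pics/e.png");b=cv2.imread("pics/es.png")
cv2.imwrite("pics/ee.png",np.hstack([cv2.resize(a[150:360,180:460],(400,300)),cv2.resize(b[140:260,220:380],(400,300))]))
E
```

```text
seat False 29.68 p [ 0.4732 -0.019   0.0985] ex,ey [ 0.4676 -0.0755] F [-0.1 -5.9 -0.5] gap 0.236
open 30.62 p [ 0.4742 -0.0189  0.0993] ex,ey [ 0.4686 -0.0755] F [-0.3  0.5 -0.1] gap 1.004
up False 31.77 p [ 0.4728 -0.019   0.1979] ex,ey [ 0.4671 -0.0754] F [-0.4 -0.4 -0.5] gap 0.995
knob [ 0.48613109 -0.03859594  0.08242698] [0.004653188199640061, 0.004653188199640064]
rod_axis [ 0.51404888 -0.02056246  0.10935952] [0.003179549040646897, 0.0031795490406468694]
lid_press [0.57900516 0.13970729 0.09206945] [0.010465215020423682, 0.010465215020423631]
 33.35 p [ 0.42   -0.06    0.3601] ex,ey [ 0.4098 -0.1099] F [ 0.3  0.3 -0.8] gap 1.0
```

View pics/ee.png

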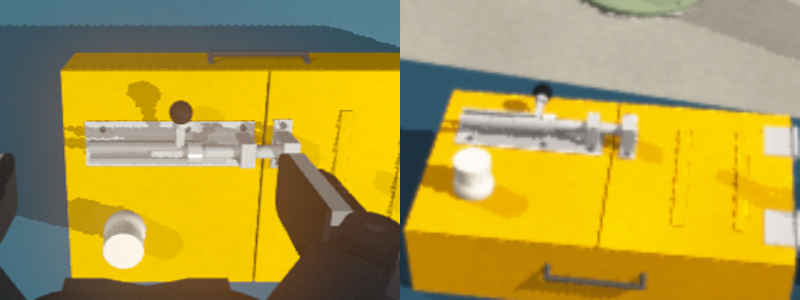

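```bash
python3 - <<'E'
from h import *
fs={c:cam(c) for c in("wrist","scene","side")}
px={"wrist":(306,228.4),"scene":(276.8,176.4)}
for c in fs: print(c,[(np.round(a["centre"],1).tolist(),round(a["score"],2)) for a in tip_of(c,"knob")[:3]])
x,e=tri([ray(fs[c],px[c]) for c in px]);print("knob",x,x@ex,x@ey,e)
r0=np.array([0,0,.115])+.5133*ex-.0755*ey
def proj(f,X):
    T=np.linalg.inv(np.array(f["cam_to_world"]));v=T[:3,:3]@X+T[:3,3];return np.round([f["cx"]+f["fx"]*v[0]/v[2],f["cy"]+f["fy"]*v[1]/v[2]],1)
for t in(.8,1.,1.2,1.3,1.4): print(t,[proj(fs[c],r0-.044*np.sin(t)*ex+[0,0,.044*np.cos(t)]) for c in fs])
a=np.asarray(fs["side"]["img"])[170:245,270:370,::-1];b=np.asarray(fs["wrist"]["img"])[190:290,230:363,::-1]
cv2.imwrite("pics/f.png",np.hstack([cv2.resize(a,(400,300)),cv2.resize(b,(400,300))]))
E
```

```text
wrist [([309.4, 227.7], 0.56)]
scene [([277.0, 173.9], 0.58)]
side [([335.0, 212.9], 0.64)]
knob [ 0.47574067 -0.02183863  0.12727731] 0.4697050973311058 -0.07863355144467003 [0.0003717658846317474, 0.00037176588463167366]
0.8 [array([309.7, 242.2]), array([277. , 173.9]), array([332.9, 204.2])]
1.0 [array([309.3, 236.2]), array([277.3, 174.6]), array([334.6, 206.6])]
1.2 [array([308.9, 231.2]), array([277.6, 176. ]), array([335.7, 209.1])]
1.3 [array([308.6, 229.1]), array([277.7, 176.9]), array([336. , 210.3])]
1.4 [array([308.4, 227.4]), array([277.8, 177.9]), array([336.1, 211.5])]
```

View pics/f.png

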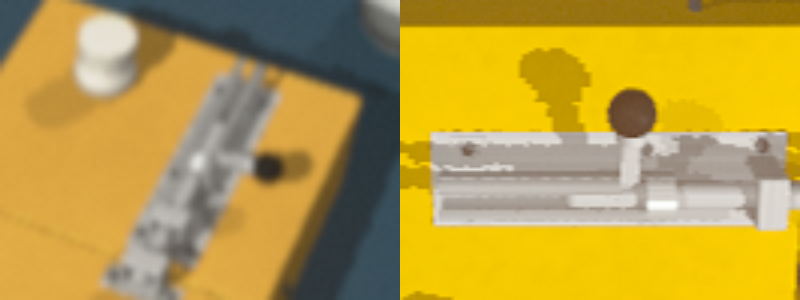

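```bash
python3 - <<'E'
from h import *
grab(20)
k=.469*ex-.078*ey
movep(k+[0,0,.165],D); sleep(.3); rep("above")
h=move_l(k+[0,0,.128],0.015,until_force=7); rep(f"press {h}")
move_l(k+[0,0,.20],0.1); movep([0.40,-0.06,0.36],D); sleep(.4)
fs={c:cam(c) for c in("wrist","scene","side")}
for c in fs: print(c,[(np.round(a["centre"],1).tolist(),round(a["score"],2)) for a in tip_of(c,"knob")[:1]])
rep()
E
```

```text
above 35.56 p [ 0.4757 -0.0217  0.1661] ex,ey [ 0.4697 -0.0785] F [ 0.3 -0.1  0.1] gap -0.003
press True 37.46 p [ 0.4746 -0.0214  0.1328] ex,ey [ 0.4687 -0.078 ] F [-1.4  0.2  6.4] gap -0.003
wrist [([306.6, 242.7], 0.82)]
scene [([277.3, 174.9], 0.46)]
side [([336.2, 210.6], 0.47)]
 39.73 p [ 0.4  -0.06  0.36] ex,ey [ 0.39   -0.1075] F [ 0.2  0.2 -0.1] gap -0.002
```

```bash
python3 -c "
from cell import *
sign_off()"
```

```text
the job is handed in; nothing more can be done
```

The battery box is shut and bolted, and I handed the job in at about 40 s on the robot's clock. `sign_off()` gives no verdict, so what follows rests on my own checks.

- **Lid:** I pressed it until the force stopped me at 15 N, with the fingertips at deck height (z = 95.0 mm), so it is hard on its rim.
- **Bolt:** I gripped the knob and slid it about 30 mm. It stopped at the same place on two pushes (within about 0.3 mm), which I took as the end of the slot. The picture showed the bolt through the keeper and the stem at the notch. I then backed off 1 mm.
- **Handle:** It turned down with no resistance above 9 N. After I let go, a light press with the shut fingers stopped hard at 132.8 mm on top of the knob. That puts its centre at 121.8 mm, where 122 mm is expected fully down (1.40 rad).
- **Nothing else moved:** The arm finished clear of everything. The pot looked undisturbed in the last views. I did not measure the pot, board holder or screwdriver again, but the arm never felt any contact with them.

**Checks that were weaker or disagreed:**
- **Seating move:** The extra push down before letting go met no stop, because the ball slipped between the pads. I added the press on top of the knob for that reason.
- **Knob position:** After release, the first two-camera fix from the networks was poor, putting the knob at z = 82 mm. A position from my own pixel picks put it at 127 mm.
- **Bolt travel:** The bolt's absolute position was only inferred. The forces near the end suggested 31–33 mm, a little less than the 39 mm minimum for the slot's end. After release the knob sat about 3 mm back, which should leave the bolt at 36 mm or more, above the 34 mm needed.

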